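# Load the empty spool on the coil winder

## Task

Mount the orange empty spool, standing upright, on the spindle of the green coil winder. It must go fully home: the two brass drive dogs at the foot of the spindle have to sit in the slots under the spool so that the spool rests flat on the round driver plate (if it stops on top of them, turn it until it settles over them). Do not drop it from a height or force it down. Let go of it there, and leave the other spools, the jar and the screwdriver where they are.

Things in the scene. Friction and masses are not known exactly. Their poses are not given: they have to be found in the camera images.
- spool_orange: empty orange plastic spool, upright, 0.15 to 0.35 kg, 110 mm high. Origin: centre of its underside, z up its axis. Foot: 13.5 mm high teeth 23 to 42 mm from the axis, between them six open radial slots 12.5 mm wide, one along its own +x and one every 60 degrees. Above: flange 90 mm in diameter to 19.5 mm, barrel 42 mm in diameter to 98 mm. Through bore 25 mm in diameter
- spool_top (a point): centre of the orange spool's top face, 110 mm above its underside. The top flange is a round disc 58 mm in diameter and 12 mm thick; grip its rim from above. x and z axes as the spool's
- seat (a point): on the spindle's axis, level with the top of the driver plate (dark disc, 94 mm in diameter, 52 mm above the bench) where the spool's underside comes to rest. z up, x towards the motor. On the plate stand two brass dogs: pins 9.5 mm in diameter, 12 mm high, 31 mm from the axis, one on either side. A stiff brake holds the plate at an arbitrary angle NOT given by this frame: see or feel it
- spindle_tip (a point): top of the winder's upright steel spindle, 95 mm above the seat; 22 mm in diameter, the last 12 mm tapering to 13 mm. A spool whose slots miss the dogs stands 12 mm too high on them; turning it 60 degrees at most brings slots over them
- winder: green coil winder, fixed. Origin on the bench under the spindle, x towards its motor. Base 140 mm wide, 43 mm high, from 70 mm behind the axis (-x) to 180 mm ahead of it (+x); grey motor, top 109 mm above the bench, begins 85 mm ahead of the axis
- spool_grey: grey moulded spool of the same shape as the orange one (height 110 mm, foot flange 90 mm, top flange 58 mm in diameter), standing upright on the bench; a bystander. Origin: centre of its underside, z up along its axis
- spool_blue: blue moulded spool of the same shape as the orange one (height 110 mm, foot flange 90 mm, top flange 58 mm in diameter), standing upright on the bench; a bystander. Origin: centre of its underside, z up along its axis
- jar: white closed jar with a red cap, 64 mm in diameter, 85 mm high; a bystander. Origin: centre of its underside
- screwdriver: screwdriver with green handle, 200 mm long, lying on the bench along its x axis, handle to -x; a bystander. Origin: under its middle
There are look-alikes about, which are no part of the job. Of the things that look like the spool_orange, take the one that is farthest from the robot's base at the start.

How it is judged:
By the outcome, as a careful person would: the job done as asked, in the order asked, and still so for the second after the job is handed in, with the robot touching nothing.
It also fails if it takes over 64 s, if anything falls off the work surface, if the arm or the gripper's body presses on something with over 40 N, if the wrist force passes 120 N, or if a joint passes its speed limit or range.

## Robot

A 7-joint arm with a two-finger parallel gripper is mounted at the origin on the work surface. World frame = base frame: x ahead of the robot, y to its left, z up, the work surface at z = 0. Lengths are in mm, angles in rad, forces in N, time in s.
With the tool pointing down it reaches from about 400 to 875 mm from the base axis. Payload 4.4 kg.
Tool frame: the origin (TCP) lies at the very end of the fingers, on their centre line; the grasp point (between the pads) lies ctrl.grip_depth behind it (ctrl.grip_depth is the distance from the TCP to the grasp point, in mm); y points along the fingers, x is the direction in which the jaws open and shut, and the axes are right-handed (so a half turn about y gives the same grasp; the last joint's range is limited). The gripper opens to 85 mm and grips with 20 to 120 N. Pads are 22 mm wide; open, the fingers measure 114 mm over their backs; the gripper's body (76 mm by 85 mm) begins 54 mm behind the grasp point. The pads swing forward as they close: fully open they stand 13 mm farther back than shut.
Start: joints at [1.034, 0.628, 0.038, 1.517, -0.027, 0.996, -0.02], TCP at [294.868, -579.285, 231.313] pointing down, gripper open.
Joint ranges: [-3.06, 3.06], [-0.37, 2.12], [-1.25, 1.32], [0.18, 2.47], [-1.1, 4.24], [0.23, 1.98], [-2.94, 2.94]. Speed limits (rad/s): [2.57, 2.57, 3.14, 3.14, 3.14, 3.14, 3.14].

## Interface

Orientations are given as [roll, pitch, yaw] about the fixed x, y, z axes, in that order (R = Rz(yaw) Ry(pitch) Rx(roll)).
In Python, from cell import ctrl gives the robot as it stands.
- The arm moves only by the tool apply_moves, never from a script. Its argument "motion" is a list of rows, each a list of 5 numbers: the shift along the tool's x, y, z in cm, then the turn about the tool's y in rad, then the finger opening in cm, from 0 to 8.54. In form: [[tx, ty, tz, roll, hand], ...]. A call has 1 to 20 rows; each row is the pose to reach, as a shift and turn from the pose commanded when the call began, along the tool's axes at that moment; what a row does not reach only later rows make up. A row lasts 1/8 s, in which the tool goes at most 62.5 mm and 10.7 degrees, less where a joint would pass 70% of its speed; a pose out of reach is approached as far as the arm can. A call with a gripper value outside its range is refused whole. The fingers move at their own pace and stop on an object; the grip force is fixed at half the most. Time passes only in rows, so rows that repeat a pose let the fingers close. It gives the time, the measured TCP pose, the force and the opening at its end, in the units of the state.
- ctrl.read_state(): the state, without advancing time (a new reading comes with each control period).
- ctrl.get_image(name): name is "scene" or "side" or "wrist"; returns a dict with "image" (480x640x3 uint8, red, green, blue), "vfov" (degrees; the focal length in pixels is half the picture's height over the tangent of half this angle, whatever the lens; pixels are square), "cx", "cy" (the principal point, pixels), "extrinsics" (4x4, takes a point from world to camera coordinates); the wrist camera has in their place "tool_from_camera" (4x4, takes a point from camera to tool coordinates, whose origin is the TCP and whose axes are the tool frame's). Camera axes: x right, y up, looking along -z (the intrinsics and any distortion apply to the point x, -y, -z); pixel columns grow to the right and rows downward; lengths in mm; the calibration is good to about 2 mm. A picture is of the moment at which its call begins: read the wrist's pose just before it. There is no depth.
- ctrl.finish_job(): hands the job in, once; it reports no verdict.
Trained networks look in a picture, given as the dict that the camera call returned (one of the last four; its "shot" number tells which), for a name from the list of things; names that differ only in an ending like _2 or _b are one class to them, and where a whole thing is asked for, a point or a joint stands for the part that bears it (a point fixed in the world has none). Each returns a list of dicts, best first, with "confidence" (0 to 1); they miss things now and then, are a little off and sometimes report something else, mostly with a low value. They report only what shows in the picture. A call takes as long as a camera call. They do not tell look-alikes from the thing itself.
- ctrl.search_frame(picture, query): "location" ([x, y, z] in mm, in world coordinates, good to about 4 mm: the middle of the surface that is visible of it).
- ctrl.mark_of(picture, query): "location" ([x, y, z] in mm, in world coordinates, good to about 4 mm: a listed point, or the origin of a listed thing).
The state is a dict: "clock": time; "qpos": joint angles; "qd": joint speeds; "tau": joint torques, N m; "eef_pos": TCP position; "tool_rot": TCP orientation; "force": force on the tool from outside, world axes, zero at the start; "torque": the same for the moment, N m; "width": finger opening in mm.
Only numpy, scipy, OpenCV 4.12 (cv2) and the standard library are available. Lean on these libraries where they do the work, as an engineer would, in place of code of your own. Each camera call takes 0.05 s, during which the arm holds its last target.

## Working session

There is one attempt and no reset: what is moved stays moved. The work goes in short steps, Python scripts to look and compute and a tool call to move; the robot and the scene stay as the last step left them, time stands still between calls to the robot, and variables do not carry over. Pictures are saved under pics/ and viewed, and the job is handed in when it is done.

Besides the shell and the picture viewer there is one more tool, called after "Call:" by a JSON object that holds its "name" and its "arguments". apply_moves: Moves the arm, as the interface text tells. Its arguments: {"type":"object","properties":{"motion":{"type":"array","items":{"type":"array","items":{"type":"number"}}}},"required":["motion"]}

```bash
ls; mkdir -p pics
cat > h.py <<'E'
import numpy as np, cv2
from cell import ctrl
from scipy.spatial.transform import Rotation as R
def snap(n,f):
    p=ctrl.get_image(n); cv2.imwrite('pics/'+f,p['image'][:,:,::-1]); return p
E
python3 - <<'E'
from h import *
s=ctrl.read_state(); print(s, ctrl.grip_depth)
for n in ['scene','side','wrist']:
    p=snap(n,n+'0.png'); print(n,[ (k,p[k]) for k in p if k!='image'])
    for q in ['spool_orange','spool_top','seat','spindle_tip','winder','spool_grey','spool_blue','jar','screwdriver']:
        print(q,[(np.round(d['location']).tolist(),round(d['confidence'],2)) for d in ctrl.mark_of(p,q)])
E
```

```text
pics
{'clock': 0.0, 'qpos': array([ 1.03421712,  0.62935679,  0.03846325,  1.51836124, -0.02701079,
        0.99631871, -0.02001693]), 'qd': array([-0.00059546, -0.00025553, -0.00061287, -0.00210034, -0.00076865,
        0.00115597,  0.00130069]), 'tau': array([-2.34714789e-03, -5.63400006e+01,  1.22605182e+00, -1.93443722e+01,
        1.11402146e-02,  1.03978050e-02, -3.64202236e-06]), 'eef_pos': array([ 294.55939209, -578.71981542,  230.38474087]), 'tool_rot': array([-1.57082585,  0.00192525, -1.10005703]), 'force': array([ 0.45230453, -0.44358933, -0.42337886]), 'torque': array([0.04882693, 0.00120924, 0.00851288]), 'width': 85.4897413473792} 18.700000000000003
scene [('vfov', 57.191626591133975), ('cx', 321.66329518919997), ('cy', 237.28897647060154), ('extrinsics', array([[ 4.54074490e-01,  8.90956249e-01,  3.64971944e-03,
        -2.99297273e+02],
       [-5.80984493e-01,  2.92987244e-01,  7.59352022e-01,
         2.05275400e+02],
       [ 6.75480108e-01, -3.46922812e-01,  6.50669798e-01,
        -1.21324965e+03],
       [ 0.00000000e+00,  0.00000000e+00,  0.00000000e+00,
     
[... 1592 characters left out ...]
.0], 0.63), ([668.0, 119.0, -0.0], 0.26)]
jar [([711.0, 332.0, 0.0], 0.73), ([672.0, 117.0, -0.0], 0.6)]
screwdriver []
wrist [('vfov', 62.03166902323607), ('cx', 317.47272808530835), ('cy', 240.58527998611422), ('tool_from_camera', array([[ 1.00000000e+00, -1.10001802e-05,  1.45595333e-05,
        -1.30297349e+00],
       [ 1.73543406e-05,  3.26692937e-01, -9.45130533e-01,
        -1.43342787e+02],
       [ 5.64010946e-06,  9.45130533e-01,  3.26692937e-01,
         8.33861786e+01],
       [ 0.00000000e+00,  0.00000000e+00,  0.00000000e+00,
         1.00000000e+00]])), ('shot', 3)]
spool_orange []
spool_top []
seat []
spindle_tip []
winder []
spool_grey []
spool_blue []
jar []
screwdriver []
```

View pics/scene0.png

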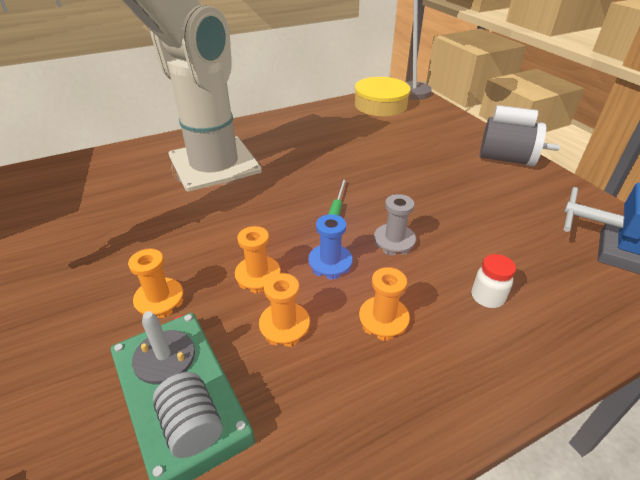

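View pics/side0.png

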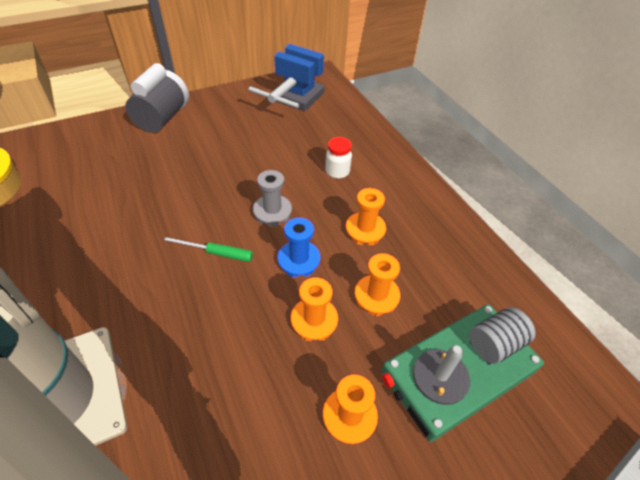

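View pics/wrist0.png

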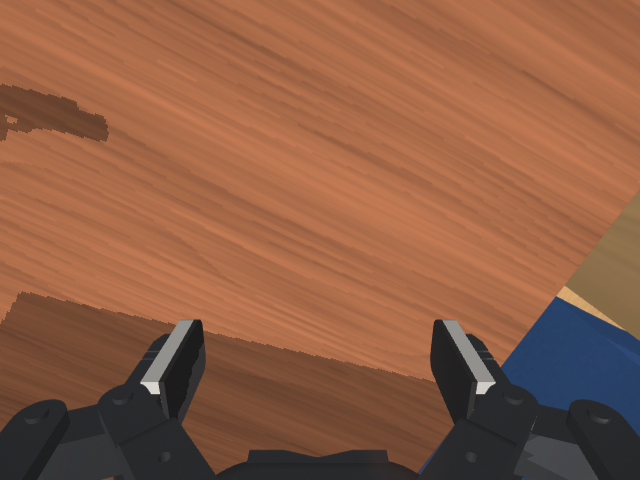

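Candidates for the orange spool in the scene view are (155,280), (257,260), (284,310) and (387,300). Their distances from the base are about 500, 470, 607 and 681 mm, so I choose (387,300), at about (671,117). I'll check it up close and project the model onto the pictures.

```bash
cat >> h.py <<'E'
def proj(p,P,T=None):
    P=np.atleast_2d(np.asarray(P,float)); E=p['extrinsics'] if T is None else T
    c=P@E[:3,:3].T+E[:3,3]; f=240/np.tan(np.radians(p['vfov']/2))
    return np.c_[p['cx']+f*c[:,0]/-c[:,2], p['cy']+f*c[:,1]/c[:,2]]
def wristE(p,s):
    W=np.eye(4); W[:3,:3]=R.from_euler('xyz',s['tool_rot']).as_matrix(); W[:3,3]=s['eef_pos']
    return np.linalg.inv(W@p['tool_from_camera'])
a=np.linspace(0,2*np.pi,73)
def ring(c,r,z): return np.c_[c[0]+r*np.cos(a),c[1]+r*np.sin(a),0*a+z]
def draw(im,p,P,col,E=None):
    cv2.polylines(im,[np.round(proj(p,P,E)*16).astype(int)],False,col,1,cv2.LINE_AA,4)
E
python3 - <<'E'
from h import *
for n in ['scene','side']:
    p=ctrl.get_image(n)
    im=np.ascontiguousarray(p['image'][:,:,::-1])
    raw=im.copy()
    sp=(671,117); w=(606,-250.5)
    for r,z in [(45,13.5),(29,110),(12.5,110)]: draw(im,p,ring(sp,r,z),(255,255,0))
    for r,z in [(47,52),(6.5,147),(31,64)]: draw(im,p,ring(w,r,z),(255,255,0))
    for c,k in [((sp[0],sp[1],50),'sp'),((w[0],w[1],80),'w')]:
        u,v=proj(p,c)[0].astype(int); u0=max(0,u-65);v0=max(0,v-60)
        b=[cv2.resize(x[v0:v0+120,u0:u0+130],None,fx=3,fy=3,interpolation=cv2.INTER_CUBIC) for x in (raw,im)]
        print(n,k,u0,v0); cv2.imwrite(f'pics/c_{n}_{k}.png',np.hstack(b))
E
```

```text
scene sp 319 241
scene w 93 282
side sp 301 157
side w 381 308
```

View pics/c_scene_sp.png

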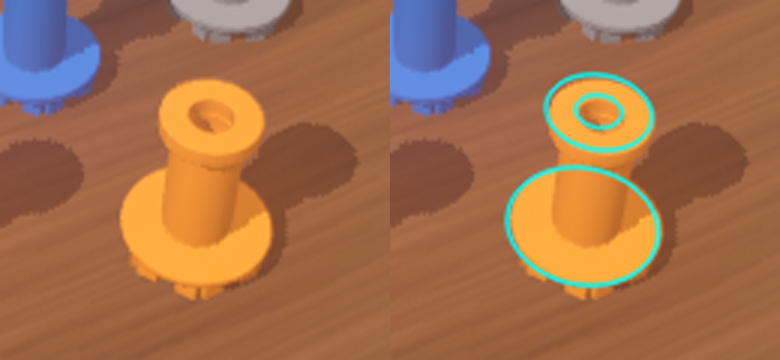

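View pics/c_scene_w.png

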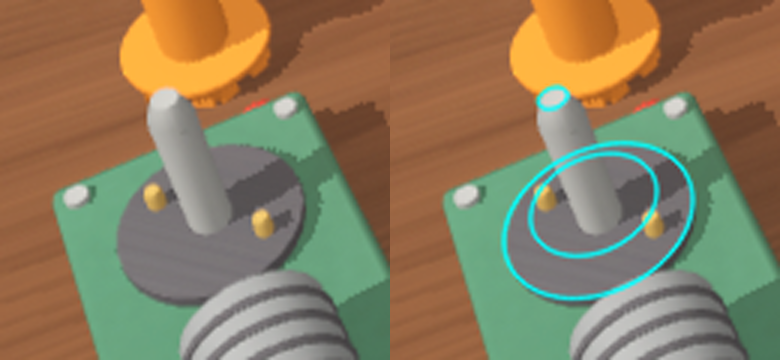

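View pics/c_side_sp.png

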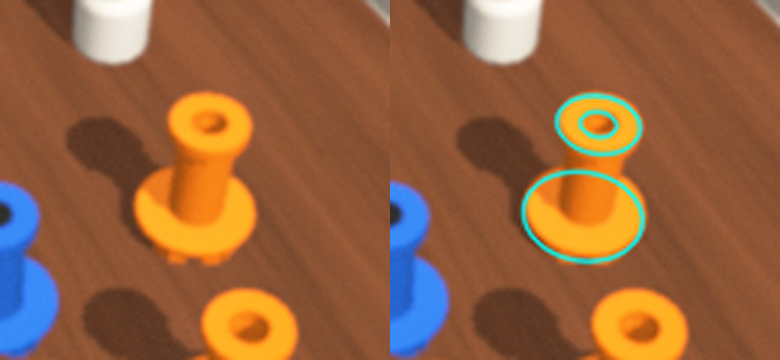

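View pics/c_side_w.png

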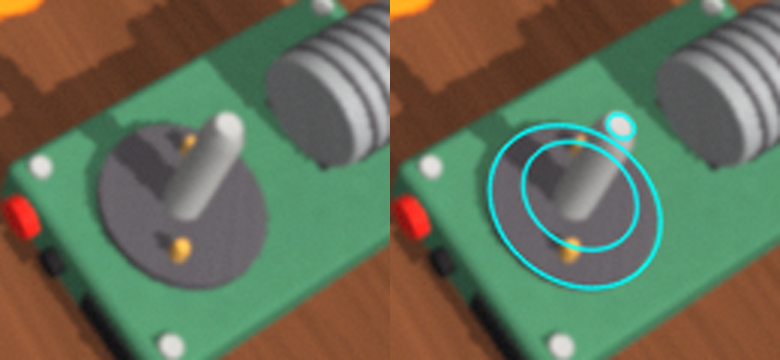

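Call:
{"name": "apply_moves", "arguments": {"motion": [[-45, 0, 65, -1.2, 8.5], [-45, 0, 65, -1.2, 8.5], [-45, 0, 65, -1.2, 8.5], [-45, 0, 65, -1.2, 8.5], [-45, 0, 65, -1.2, 8.5], [-45, 0, 65, -1.2, 8.5], [-45, 0, 65, -1.2, 8.5], [-45, 0, 65, -1.2, 8.5], [-45, 0, 65, -1.2, 8.5], [-45, 0, 65, -1.2, 8.5], [-45, 0, 65, -1.2, 8.5], [-45, 0, 65, -1.2, 8.5], [-45, 0, 65, -1.2, 8.5], [-45, 0, 65, -1.2, 8.5], [-45, 0, 65, -1.2, 8.5], [-45, 0, 65, -1.2, 8.5]]}}

```text
clock: 3.6
eef_pos: [669.9, 114.3, 231.4]
tool_rot: [-1.572, 0.0, 0.098]
force: [0.6, -0.2, 0.4]
width: 85.4
```

Run:
```python
from h import *
s=ctrl.read_state(); print({k:np.round(v,3) for k,v in s.items()})
p=snap('wrist','w1.png'); E=wristE(p,s)
im=np.ascontiguousarray(p['image'][:,:,::-1])
sp=(671,117)
for r,z in [(45,19.5),(29,110),(12.5,110)]: draw(im,p,ring(sp,r,z),(255,255,0),E)
cv2.imwrite('pics/w1o.png',im)
print(ctrl.mark_of(p,'spool_top'))
```

```text
{'clock': np.float64(3.6), 'qpos': array([-0.047,  0.687, -0.298,  1.418,  0.216,  1.069, -0.287]), 'qd': array([ 0.003, -0.002, -0.005, -0.002, -0.003, -0.002, -0.001]), 'tau': array([-6.5100e-01, -5.9038e+01, -3.7650e+00, -1.9774e+01, -1.5000e-02,
       -9.0000e-03,  2.0000e-03]), 'eef_pos': array([669.884, 114.333, 231.426]), 'tool_rot': array([-1.572,  0.   ,  0.098]), 'force': array([ 0.571, -0.231,  0.425]), 'torque': array([-0.015,  0.012,  0.006]), 'width': np.float64(85.366)}
[{'location': [669.4, 118.8, 110.6], 'confidence': 0.93}, {'location': [599.8, -49.5, 107.1], 'confidence': 0.78}, {'location': [469.6, -47.2, 108.8], 'confidence': 0.63}]
```

View pics/w1o.png

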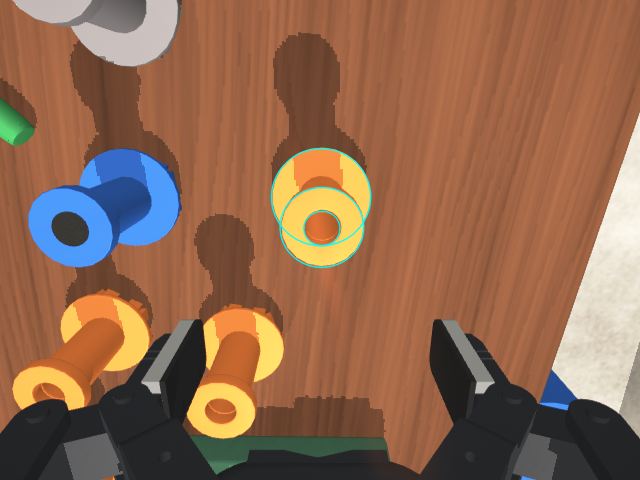

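The projected model matches the wrist picture to about 1 px, so the spool is at (671,117). Next I'll read its slot angle from both static cameras, and the dog angle.

Run:
```python
from h import *
out=[]
for n,c in [('scene',(671,117)),('side',(671,117))]:
    p=ctrl.get_image(n); g=p['image'][:,:,::-1]
    u,v=proj(p,(c[0],c[1],5))[0]; u0,v0=int(u-32),int(v-14); S=6
    raw=cv2.resize(g[v0:v0+42,u0:u0+64],None,fx=S,fy=S,interpolation=cv2.INTER_CUBIC)
    C=np.array([p['extrinsics'][:3,:3].T@-p['extrinsics'][:3,3]])[0]
    view=np.degrees(np.arctan2(C[1]-c[1],C[0]-c[0])); print(n,u0,v0,'view',view)
    col=[raw]
    for ph in (view,):
        im=raw.copy()
        for d in range(-80,81,10):
            t=np.radians(view+d); q=[(c[0]+42*np.cos(t),c[1]+42*np.sin(t),z) for z in (0,13.5)]
            P=((proj(p,q)-[u0,v0]+.5)*S).astype(int)
            cv2.line(im,tuple(P[0]),tuple(P[1]),(0,0,255) if d==0 else (255,255,0),1)
        col.append(im)
    out.append(np.vstack(col))
cv2.imwrite('pics/slots.png',np.hstack(out))
```

```text
scene 350 304 view -39.382256180093265
side 332 216 view -126.82000689374645
```

View pics/slots.png

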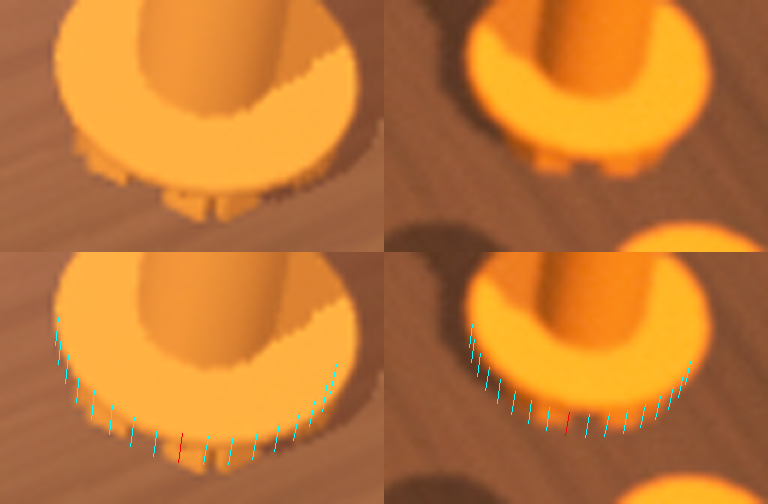

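Call:
{"name": "apply_moves", "arguments": {"motion": [[0.14, 0, 0.26, 0, 8.5], [0.14, 5, 0.26, 0, 8.5], [0.14, 10, 0.26, 0, 8.5], [0.14, 12.5, 0.26, 0, 8.5], [0.14, 14.5, 0.26, 0, 8.5], [0.14, 14.5, 0.26, 0, 8.5], [0.14, 14.5, 0.26, 0, 5], [0.14, 14.5, 0.26, 0, 5], [0.14, 14.5, 0.26, 0, 5], [0.14, 14.5, 0.26, 0, 5], [0.14, 14.5, 0.26, 0, 5], [0.14, 14.5, 0.26, 0, 5]]}}

```text
clock: 5.3
eef_pos: [672.7, 119.7, 88.6]
tool_rot: [-1.57, -0.004, 0.1]
force: [0.3, 1.1, 6.4]
width: 55.5
```

Run:
```python
from h import *
s=ctrl.read_state(); print({k:np.round(v,3) for k,v in s.items() if k in('eef_pos','tool_rot','force','width')})
p=snap('wrist','w2.png')
```

```text
{'eef_pos': array([672.669, 119.677,  88.612]), 'tool_rot': array([-1.57 , -0.004,  0.1  ]), 'force': array([0.286, 1.113, 6.375]), 'width': np.float64(55.49)}
```

View pics/w2.png

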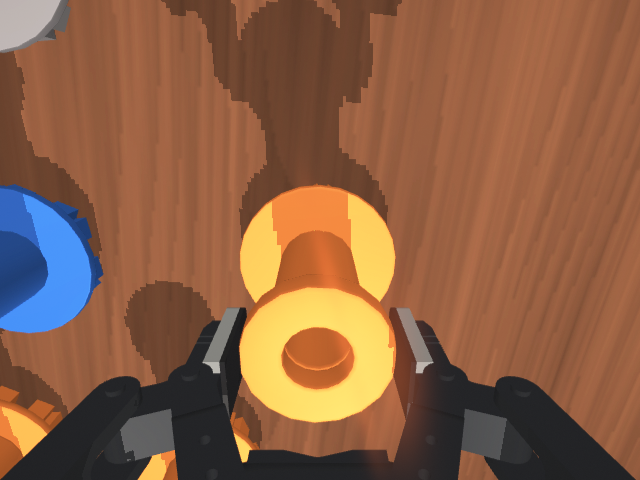

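```bash
cat >> h.py <<'E'
def fitring(p,mask,r,tfc,guess,axis=np.array([0,-1.,0])):
    pass
def rayplane(p,uv,M,z):  # M: camera->frame 4x4, plane along index/value
    f=240/np.tan(np.radians(p['vfov']/2)); uv=np.atleast_2d(uv)
    d=np.c_[(uv[:,0]-p['cx'])/f,-(uv[:,1]-p['cy'])/f,-np.ones(len(uv))]@M[:3,:3].T
    return M[:3,3]+d*((z[1]-M[z[0],3])/d[:,z[0]])[:,None]
E
python3 - <<'E'
from h import *
im=cv2.imread('pics/w2.png'); p=ctrl.get_image('wrist'); s=ctrl.read_state()
print(s['clock'],s['eef_pos'],s['width'])
im=np.ascontiguousarray(p['image'][:,:,::-1]); T=p['tool_from_camera']
# bore dark-orange region near (318,357)
hsv=cv2.cvtColor(im,cv2.COLOR_BGR2HSV)
b=((hsv[...,2]<215)&(hsv[...,0]<20)).astype(np.uint8)
b[:322]=0;b[395:]=0;b[:,:275]=0;b[:,360:]=0
c=max(cv2.findContours(b,cv2.RETR_EXTERNAL,cv2.CHAIN_APPROX_NONE)[0],key=cv2.contourArea)[:,0]
print(cv2.fitEllipse(c))
from scipy.optimize import least_squares
# top plane at tool y = 88.6-110 -> -21.4 if tilt 0
for y in (-21.4,-19,-24):
    P=rayplane(p,c,T,(1,y)); q=P[:,[0,2]]
    r=least_squares(lambda k:np.hypot(q[:,0]-k[0],q[:,1]-k[1])-k[2],[0,0,12.5],loss='soft_l1'); print(y,r.x)
E
```

```text
5.4 [672.69647071 119.73412202  88.60524212] 55.58138124051735
((314.9506530761719, 355.6988830566406), (58.17824172973633, 61.705501556396484), 121.27263641357422)
-21.4 [-2.17114318  0.65314855 10.3413166 ]
-19 [-2.19387547 -1.00256661 10.54122767]
-24 [-2.14653377  2.44686659 10.12469773]
```

```bash
cat >> h.py <<'E'
def heldoverlay(p,cx,cz,y,fn,crop=(200,170,240,270),rings=((29,0),(12.5,0),(45,90.5))):
    im=np.ascontiguousarray(p['image'][:,:,::-1]); E=np.linalg.inv(p['tool_from_camera'])
    im=cv2.resize(im,None,fx=1,fy=1)
    raw=im.copy()
    for r,dy in rings:
        P=np.c_[cx+r*np.cos(a),0*a+y+dy,cz+r*np.sin(a)]; draw(im,p,P,(255,0,0),E)
    u,v,w,h=crop
    cv2.imwrite(fn,cv2.resize(np.hstack([raw[v:v+h,u:u+w],im[v:v+h,u:u+w]]),None,fx=1.6,fy=1.6,interpolation=cv2.INTER_CUBIC))
E
python3 - <<'E'
from h import *
p=ctrl.get_image('wrist'); heldoverlay(p,0,-0.7,-21.4,'pics/h1.png')
E
```

```text
(no output)
```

View pics/h1.png

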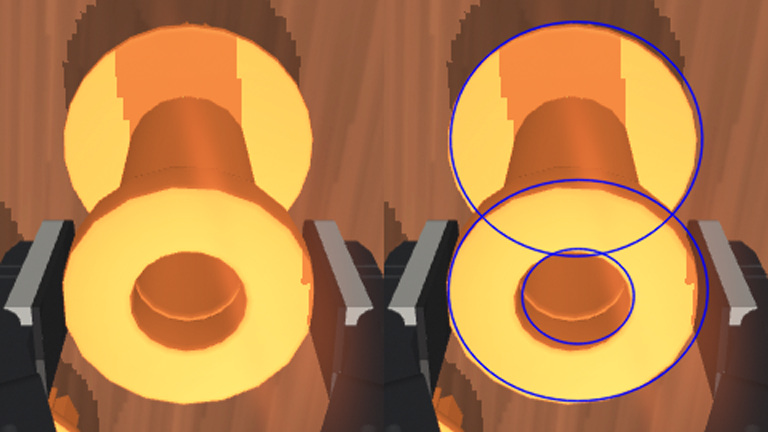

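Run:
```python
from h import *
from scipy.optimize import least_squares
p=ctrl.get_image('wrist'); E=np.linalg.inv(p['tool_from_camera'])
top=np.array([(62,293),(313,290),(188,403),(188,187)])/1.6+[200,170]
ft=np.array([(63,140),(313,143),(188,26)])/1.6+[200,170]
aa=np.linspace(0,2*np.pi,721)
def res(k):
    o=[]
    for pts,r,dy in((top,29,0),(ft,45,90.5)):
        P=np.c_[k[0]+r*np.cos(aa),0*aa+k[2]+dy,k[1]+r*np.sin(aa)]; q=proj(p,P,E)
        ex=[q[q[:,0].argmin()][0],q[q[:,0].argmax()][0],q[q[:,1].argmax()][1],q[q[:,1].argmin()][1]]
        if r==29: o+=[ex[0]-pts[0,0],ex[1]-pts[1,0],ex[2]-pts[2,1],ex[3]-pts[3,1]]
        else: o+=[ex[0]-pts[0,0],ex[1]-pts[1,0],ex[3]-pts[2,1]]
    return o
r=least_squares(res,[0,0,-20]); print(r.x,np.round(r.fun,1))
```

```text
[ -1.29338519  -3.3779495  -19.29398678] [-0.9  1.  -0.3 -0.4  0.4 -0.5  1.1]
```

Call:
{"name": "apply_moves", "arguments": {"motion": [[0.14, -1, 0, 0, 5], [0.14, -5, 0, 0, 5], [0.14, -10, 0, 0, 5], [0.14, -14, 0, 0, 5], [0.14, -17, 0, 0, 5], [0.14, -17, 0, 0, 5]]}}

```text
clock: 6.25
eef_pos: [674.0, 119.9, 259.3]
tool_rot: [-1.57, -0.006, 0.1]
force: [0.3, -1.0, -2.6]
width: 55.7
```

Run:
```python
from h import *
s=ctrl.read_state(); print({k:np.round(v,3) for k,v in s.items() if k in('eef_pos','tool_rot','force','width','qpos')})
p=snap('scene','s2.png');p=snap('wrist','w3.png')
```

```text
{'qpos': array([-0.051,  0.668, -0.305,  1.374,  0.208,  1.125, -0.283]), 'eef_pos': array([673.991, 119.899, 259.303]), 'tool_rot': array([-1.57 , -0.006,  0.1  ]), 'force': array([ 0.281, -1.033, -2.57 ]), 'width': np.float64(55.739)}
```

View pics/s2.png

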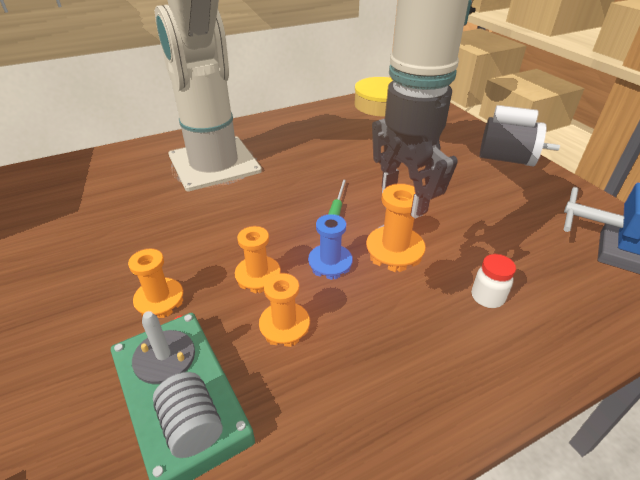

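View pics/w3.png

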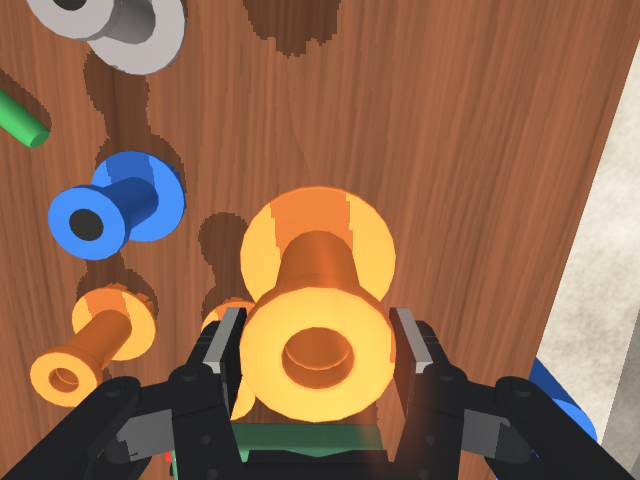

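Held and clear of the bench. Next I'll take it to where the wrist camera stands right over the winder, with the spool still beside the spindle.

Call:
{"name": "apply_moves", "arguments": {"motion": [[-11.2, -1, -44.4, 0, 5], [-11.2, -1, -44.4, 0, 5], [-11.2, -1, -44.4, 0, 5], [-11.2, -1, -44.4, 0, 5], [-11.2, -1, -44.4, 0, 5], [-11.2, -1, -44.4, 0, 5], [-11.2, -1, -44.4, 0, 5], [-11.2, -1, -44.4, 0, 5], [-11.2, -1, -44.4, 0, 5], [-11.2, -1, -44.4, 0, 5], [-11.2, -1, -44.4, 0, 5], [-11.2, -1, -44.4, 0, 5]]}}

```text
clock: 7.85
eef_pos: [606.1, -331.9, 266.5]
tool_rot: [-1.57, -0.0, 0.102]
force: [0.0, 0.4, -2.3]
width: 55.6
```

Run:
```python
from h import *
s=ctrl.read_state(); print({k:np.round(v,3) for k,v in s.items() if k in('eef_pos','tool_rot','force','width','qpos')})
p=snap('wrist','w4.png'); E=wristE(p,s)
im=np.ascontiguousarray(p['image'][:,:,::-1])
w=(606,-250.5)
for r,z in [(47,52),(31,64),(6.5,147),(11,135)]: draw(im,p,ring(w,r,z),(255,255,0),E)
cv2.imwrite('pics/w4o.png',im)
print(ctrl.mark_of(p,'seat'),ctrl.mark_of(p,'spindle_tip'))
```

```text
{'qpos': array([ 0.621,  0.676, -0.301,  1.337,  0.203,  1.159,  0.404]), 'eef_pos': array([ 606.06 , -331.864,  266.483]), 'tool_rot': array([-1.57 , -0.   ,  0.102]), 'force': array([ 0.006,  0.382, -2.341]), 'width': np.float64(55.579)}
[{'location': [602.1, -251.8, 51.5], 'confidence': 0.75}] [{'location': [604.3, -247.4, 147.2], 'confidence': 0.64}]
```

View pics/w4o.png

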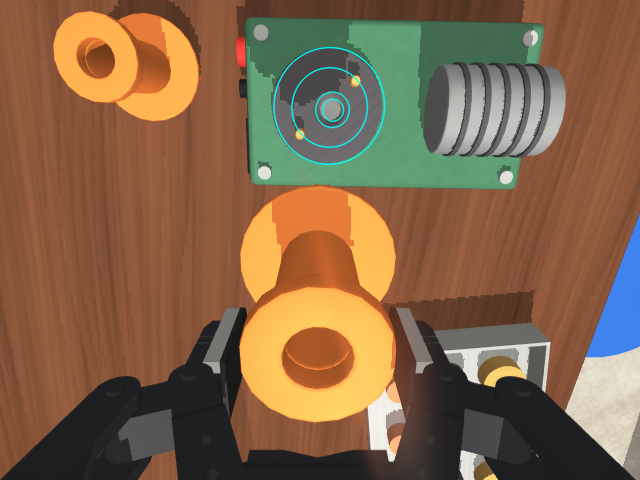

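Run:
```python
from h import *
im=cv2.imread('pics/w4.png'); o=cv2.imread('pics/w4o.png')
cv2.imwrite('pics/w4c.png',cv2.resize(np.hstack([im[40:170,265:395],o[40:170,265:395]]),None,fx=3,fy=3,interpolation=cv2.INTER_CUBIC))
s=ctrl.read_state(); p=ctrl.get_image('wrist'); M=np.linalg.inv(wristE(p,s))
hsv=cv2.cvtColor(im,cv2.COLOR_BGR2HSV); m=((hsv[...,1]>90)&(hsv[...,0]>10)&(hsv[...,0]<32)).astype(np.uint8)
m[:40]=0;m[165:]=0;m[:,:275]=0;m[:,:]*=1;m[:,385:]=0
n,l,st,c=cv2.connectedComponentsWithStats(m); print(st[1:],c[1:])
d=[c[i] for i in range(1,n) if st[i,4]>15]
for z in(64,62):
    D=rayplane(p,d,M,(2,z)); print(D.round(1), np.hypot(*(D[0]-D[1])[:2]), D.mean(0), np.degrees(np.arctan2(*(D[0]-D[1])[[1,0]])))
```

```text
[[349  74  12  13 124]
 [294 128  12  12 109]] [[354.57258065  80.37096774]
 [299.71559633 133.48623853]]
[[ 623.8 -228.5   64. ]
 [ 583.4 -274.2   64. ]] 60.97071160648208 [ 603.58170898 -251.33267619   64.        ] 48.5403128992787
[[ 623.9 -228.4   62. ]
 [ 583.3 -274.3   62. ]] 61.323306875244604 [ 603.62548594 -251.34923323   62.        ] 48.54031289927875
```

View pics/w4c.png

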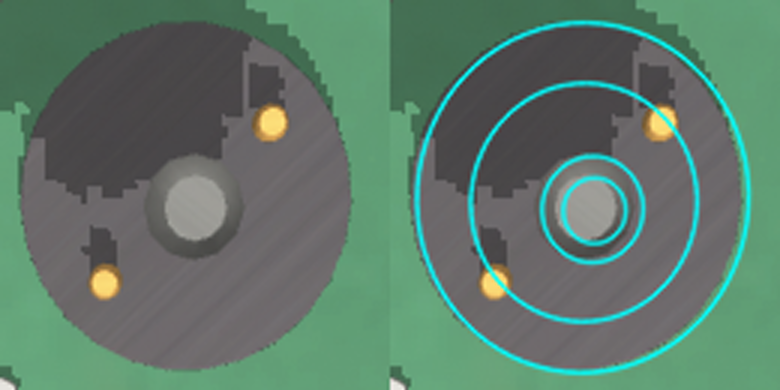

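Dogs are at 48.5° in world axes and the spindle axis is near (604,-251). I'll re-check the slot angle on the lifted spool in both static cameras.

```bash
cat > slots.py <<'E'
from h import *
import sys
def sheet(c,zb,fn,slot=None):
    out=[]
    for n in ('scene','side'):
        p=ctrl.get_image(n); g=p['image'][:,:,::-1]
        u,v=proj(p,(c[0],c[1],zb+5))[0]; u0,v0=int(u-40),int(v-25); S=4.5
        raw=cv2.resize(g[v0:v0+64,u0:u0+85],None,fx=S,fy=S,interpolation=cv2.INTER_CUBIC)
        C=p['extrinsics'][:3,:3].T@-p['extrinsics'][:3,3]
        view=np.degrees(np.arctan2(C[1]-c[1],C[0]-c[0])); print(n,'view',view)
        im=raw.copy()
        for k in range(6):
            for e in(-1,1):
                t0=np.radians(slot+60*k); t=t0+e*np.arcsin(6.25/42)
                if abs((np.degrees(t)-view+180)%360-180)>80: continue
                q=[(c[0]+42*np.cos(t),c[1]+42*np.sin(t),z) for z in (zb,zb+13.5)]
                P=((proj(p,q)-[u0,v0]+.5)*S).astype(int); cv2.line(im,tuple(map(int,P[0])),tuple(map(int,P[1])),(255,0,0),1)
        P=((proj(p,ring(c,45,zb+19.5))-[u0,v0]+.5)*S).astype(int); cv2.polylines(im,[P],False,(255,255,0),1)
        out.append(np.vstack([raw,im]))
    cv2.imwrite(fn,np.hstack(out))
E
python3 - <<'E'
from slots import *
sheet((606.3,-334.9),177,'pics/sl2.png',4)
E
```

```text
scene view 14.428839098915033
side view -165.0743592746879
```

View pics/sl2.png

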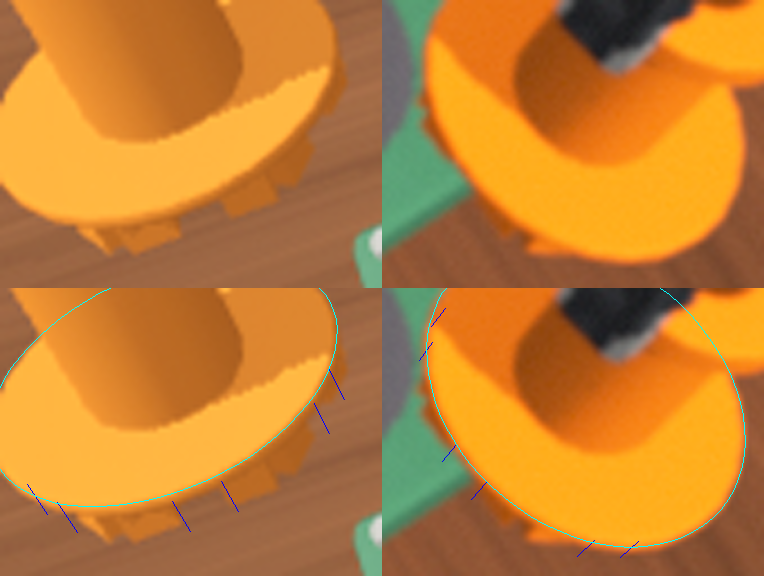

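Call:
{"name": "apply_moves", "arguments": {"motion": [[0.3, 0, 3, 0.1, 5], [0.8, 0, 6, 0.2, 5], [0.82, 0, 8.37, 0.262, 5], [0.82, 0, 8.37, 0.262, 5], [0.82, 0, 8.37, 0.262, 5]]}}

```text
clock: 8.78
eef_pos: [605.2, -250.8, 266.4]
tool_rot: [-1.572, -0.0, -0.162]
force: [-0.3, -0.2, -2.7]
width: 55.9
```

Run:
```python
from h import *
s=ctrl.read_state(); print({k:np.round(v,3) for k,v in s.items() if k in('eef_pos','tool_rot','force','width')})
W=R.from_euler('xyz',s['tool_rot']).as_matrix()
c=s['eef_pos']+W@[0,-20,-3]; print(c)
out=[]
for n in('scene','side'):
    p=ctrl.get_image(n); im=np.ascontiguousarray(p['image'][:,:,::-1]); raw=im.copy()
    for r,dz in((29,0),(12.5,0),(45,-90.5)): draw(im,p,ring(c,r,c[2]+dz),(255,0,0))
    for r,z in((6.5,147),(47,52),(11,135)): draw(im,p,ring((606,-250.5),r,z),(255,255,0))
    u,v=proj(p,(c[0],c[1],160))[0].astype(int)
    out.append(np.vstack([x[max(v-90,0):v+90,max(u-75,0):u+75] for x in(raw,im)]))
h=min(o.shape[0] for o in out)
cv2.imwrite('pics/a1.png',cv2.resize(np.hstack([o[:h] for o in out]),None,fx=1.65,fy=1.65,interpolation=cv2.INTER_CUBIC))
```

```text
{'eef_pos': array([ 605.191, -250.767,  266.443]), 'tool_rot': array([-1.572, -0.   , -0.162]), 'force': array([-0.313, -0.228, -2.742]), 'width': np.float64(55.922)}
[ 604.70302375 -253.69961859  286.4473274 ]
```

View pics/a1.png

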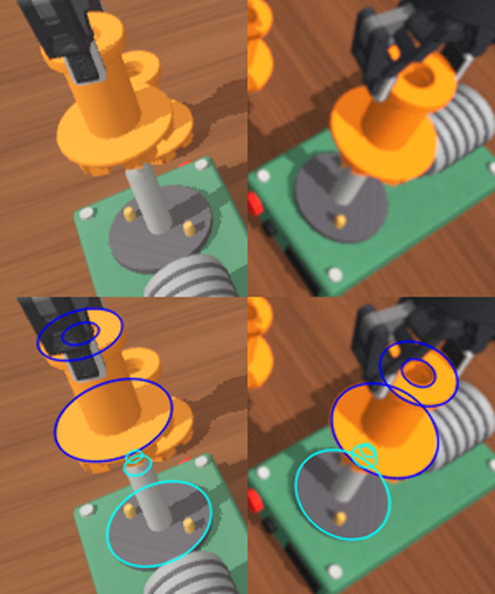

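Call:
{"name": "apply_moves", "arguments": {"motion": [[0.04, 0, 0.23, 0, 5], [0.04, 1, 0.23, 0, 5], [0.04, 2, 0.23, 0, 5], [0.04, 2.7, 0.23, 0, 5], [0.04, 3.2, 0.23, 0, 5], [0.04, 3.6, 0.23, 0, 5], [0.04, 3.6, 0.23, 0, 5]]}}

```text
clock: 9.75
eef_pos: [605.9, -247.1, 230.1]
tool_rot: [-1.571, 0.0, -0.162]
force: [-0.5, 0.7, -2.2]
width: 55.4
```

Run:
```python
from h import *
s=ctrl.read_state(); print({k:np.round(v,3) for k,v in s.items() if k in('eef_pos','tool_rot','force','torque','width')})
p=ctrl.get_image('wrist'); im=p['image'][:,:,::-1]
p2=ctrl.get_image('scene'); b=p2['image'][230:400,60:230,::-1]
cv2.imwrite('pics/a2.png',np.hstack([cv2.resize(im[260:440,220:420],None,fx=2.4,fy=2.4,interpolation=cv2.INTER_CUBIC)[:432],cv2.resize(b,(320,432))]))
```

```text
{'eef_pos': array([ 605.913, -247.137,  230.077]), 'tool_rot': array([-1.571,  0.   , -0.162]), 'force': array([-0.543,  0.689, -2.183]), 'torque': array([-0.022, -0.021,  0.001]), 'width': np.float64(55.406)}
```

View pics/a2.png

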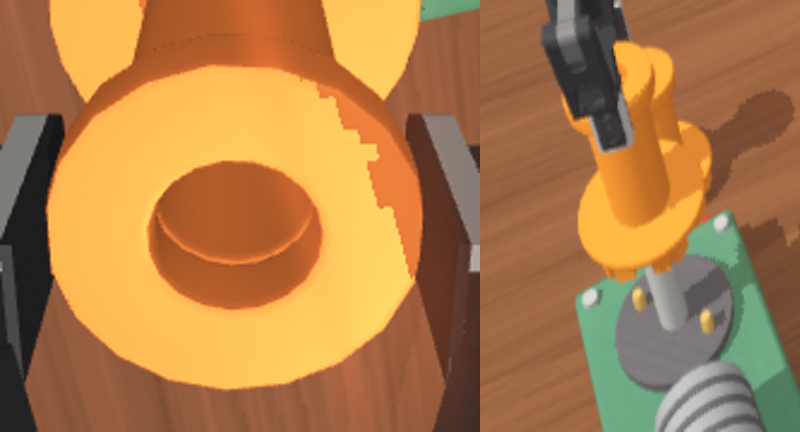

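No contact forces and the tip is in the bore. I'll continue down to just above the dogs.

Call:
{"name": "apply_moves", "arguments": {"motion": [[0, 0.6, -0.03, 0, 5], [0, 1.2, -0.03, 0, 5], [0, 1.8, -0.03, 0, 5], [0, 2.4, -0.03, 0, 5], [0, 2.4, -0.03, 0, 5]]}}

```text
clock: 10.48
eef_pos: [605.5, -247.4, 205.5]
tool_rot: [-1.571, 0.001, -0.162]
force: [-0.2, -0.7, -3.0]
width: 55.6
```

Call:
{"name": "apply_moves", "arguments": {"motion": [[0, 0.8, 0, 0, 5], [0, 1.6, 0, 0, 5], [0, 2.4, 0, 0, 5], [0, 3.2, 0, 0, 5], [0, 3.9, 0, 0, 5], [0, 4.4, 0, 0, 5], [0, 4.6, 0, 0, 5], [0, 4.6, 0, 0, 5]]}}

```text
clock: 11.48
eef_pos: [606.0, -247.5, 160.3]
tool_rot: [-1.571, -0.0, -0.162]
force: [0.2, 0.0, -2.9]
width: 55.4
```

Run:
```python
from slots import *
s=ctrl.read_state(); print({k:np.round(v,3) for k,v in s.items() if k in('eef_pos','force','torque','width')})
W=R.from_euler('xyz',s['tool_rot']).as_matrix(); c=s['eef_pos']+W@[0,-20,-3]; print(c)
sheet(c,c[2]-110,'pics/sl3.png',48.5)
```

```text
{'eef_pos': array([ 606.021, -247.492,  160.319]), 'force': array([ 0.202,  0.028, -2.865]), 'torque': array([ 0.011, -0.039, -0.001]), 'width': np.float64(55.367)}
[ 605.53527985 -250.45360627  180.31905166]
scene view 4.396085538029445
side view -152.76254306925964
```

View pics/sl3.png

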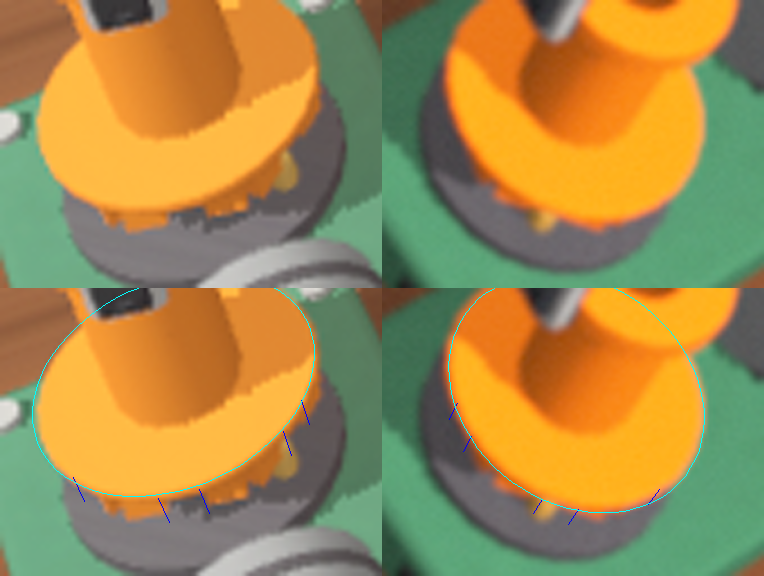

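Call:
{"name": "apply_moves", "arguments": {"motion": [[0, 0.3, 0, 0, 5], [0, 0.6, 0, 0, 5], [0, 0.8, 0, 0, 5], [0, 1.0, 0, 0, 5], [0, 1.1, 0, 0, 5], [0, 1.1, 0, 0, 5]]}}

```text
clock: 12.32
eef_pos: [605.9, -247.5, 149.3]
tool_rot: [-1.571, 0.0, -0.162]
force: [-0.1, 0.7, -1.7]
width: 55.6
```

Call:
{"name": "apply_moves", "arguments": {"motion": [[0, 0.2, 0, 0, 5], [0, 0.4, 0, 0, 5], [0, 0.55, 0, 0, 5], [0, 0.65, 0, 0, 5], [0, 0.65, 0, 0, 5]]}}

```text
clock: 12.95
eef_pos: [606.0, -247.5, 142.7]
tool_rot: [-1.571, 0.0, -0.162]
force: [0.1, 0.4, -3.7]
width: 55.7
```

Run:
```python
from slots import *
s=ctrl.read_state(); print({k:np.round(v,3) for k,v in s.items() if k in('eef_pos','force','torque','width')})
W=R.from_euler('xyz',s['tool_rot']).as_matrix(); c=s['eef_pos']+W@[0,-20,-3]
sheet(c,c[2]-110,'pics/sl4.png',48.5)
```

```text
{'eef_pos': array([ 605.961, -247.504,  142.747]), 'force': array([ 0.125,  0.403, -3.747]), 'torque': array([-0.009, -0.   , -0.008]), 'width': np.float64(55.727)}
scene view 4.39699273906238
side view -152.7601625578148
```

View pics/sl4.png

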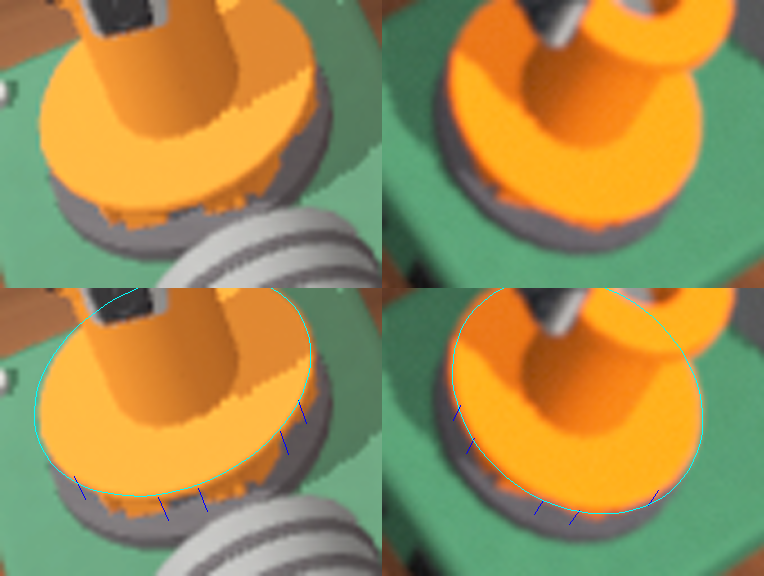

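Dogs are in the slots, with a few mm left to go and no contact load yet. I'll ease it down in small steps.

Call:
{"name": "apply_moves", "arguments": {"motion": [[0, 0.1, 0, 0, 5], [0, 0.2, 0, 0, 5], [0, 0.25, 0, 0, 5], [0, 0.25, 0, 0, 5]]}}

```text
clock: 13.55
eef_pos: [605.9, -247.6, 140.6]
tool_rot: [-1.571, -0.0, -0.162]
force: [-1.2, 0.8, 0.4]
width: 55.6
```

Call:
{"name": "apply_moves", "arguments": {"motion": [[0, 0.05, 0, 0, 5], [0, 0.1, 0, 0, 5], [0, 0.1, 0, 0, 5]]}}

```text
clock: 13.92
eef_pos: [606.0, -247.6, 140.5]
tool_rot: [-1.571, -0.0, -0.162]
force: [-3.0, 0.2, 7.2]
width: 55.6
```

The spool stopped at TCP z 140.5, where I expected it to seat (140.6), with 7 N upward. Releasing.

Call:
{"name": "apply_moves", "arguments": {"motion": [[0, -0.1, 0, 0, 5], [0, -0.1, 0, 0, 6.5], [0, -0.1, 0, 0, 8.5], [0, -0.1, 0, 0, 8.5], [0, -0.1, 0, 0, 8.5], [0, -0.1, 0, 0, 8.5]]}}

```text
clock: 14.68
eef_pos: [606.0, -247.5, 140.3]
tool_rot: [-1.571, -0.0, -0.162]
force: [-1.3, 0.1, -0.2]
width: 84.9
```

Run:
```python
from h import *
s=ctrl.read_state(); print({k:np.round(v,3) for k,v in s.items() if k in('eef_pos','force','torque','width')})
snap('wrist','w6.png')
```

```text
{'eef_pos': array([ 605.986, -247.527,  140.289]), 'force': array([-1.275,  0.107, -0.245]), 'torque': array([ 0.006,  0.023, -0.018]), 'width': np.float64(84.948)}
```

View pics/w6.png

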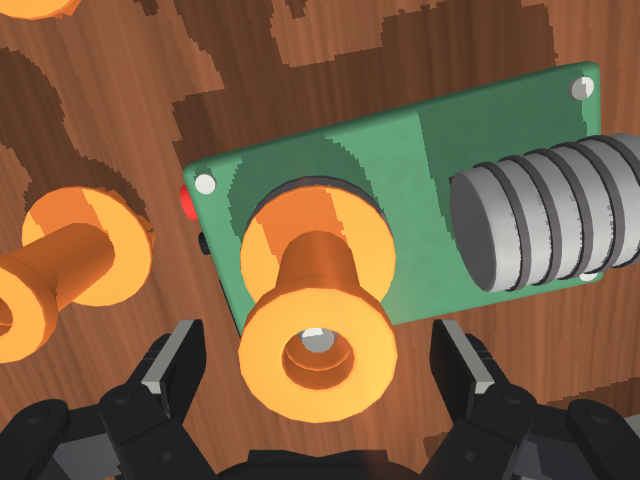

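The jaws are open and clear on both sides, and the spindle tip shows in the bore at (317,340). I'll withdraw straight up.

Call:
{"name": "apply_moves", "arguments": {"motion": [[0, -1, 0, 0, 8.5], [0, -4, 0, 0, 8.5], [0, -8, 0, 0, 8.5], [0, -12, 0, 0, 8.5], [0, -14, 0, 0, 8.5], [0, -14, -8, 0, 8.5], [0, -14, -8, 0, 8.5], [0, -14, -8, 0, 8.5]]}}

```text
clock: 15.72
eef_pos: [592.2, -328.4, 280.5]
tool_rot: [-1.571, 0.0, -0.166]
force: [0.3, 0.7, -0.2]
width: 85.1
```

Run:
```python
from h import *
c=(605.6,-250.5); out=[]
s=ctrl.read_state(); print(s['eef_pos'],s['force'])
for n in('scene','side','wrist'):
    p=ctrl.get_image(n); im=np.ascontiguousarray(p['image'][:,:,::-1]); cv2.imwrite(f'pics/f_{n}.png',im)
    E=None if n!='wrist' else wristE(p,s)
    raw=im.copy()
    for r,z in((29,162),(45,71.5),(12.5,162)): draw(im,p,ring(c,r,z),(255,0,0),E)
    u,v=proj(p,(c[0],c[1],100),E)[0].astype(int); u0,v0=max(u-62,0),max(v-70,0)
    out.append(np.vstack([cv2.resize(x[v0:v0+140,u0:u0+124],(262,296),interpolation=cv2.INTER_CUBIC) for x in(raw,im)]))
    print(n,ctrl.mark_of(p,'spool_top')[:5])
cv2.imwrite('pics/f.png',np.hstack(out))
```

```text
[ 592.15481025 -328.41139386  280.48409402] [ 0.30179733  0.67893896 -0.21031555]
scene [{'location': [604.5, -45.7, 109.1], 'confidence': 0.98}, {'location': [601.1, -249.9, 161.9], 'confidence': 0.93}, {'location': [465.5, -47.6, 111.3], 'confidence': 0.91}, {'location': [444.9, -234.3, 108.5], 'confidence': 0.73}]
side [{'location': [605.8, -248.2, 159.9], 'confidence': 0.97}, {'location': [605.3, -46.4, 107.9], 'confidence': 0.7}, {'location': [464.8, -48.1, 113.3], 'confidence': 0.62}]
wrist [{'location': [442.8, -231.0, 109.4], 'confidence': 0.73}, {'location': [605.5, -250.7, 160.3], 'confidence': 0.66}]
```

View pics/f.png

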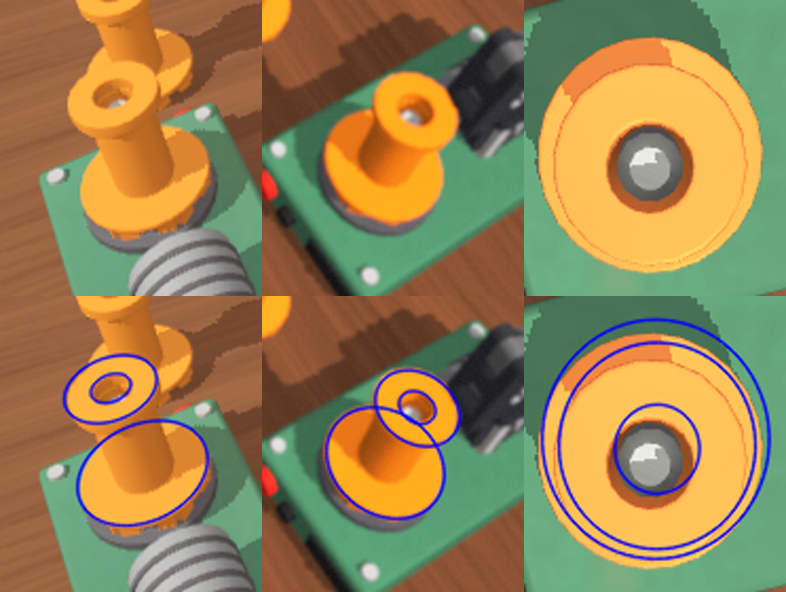

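View pics/f_scene.png

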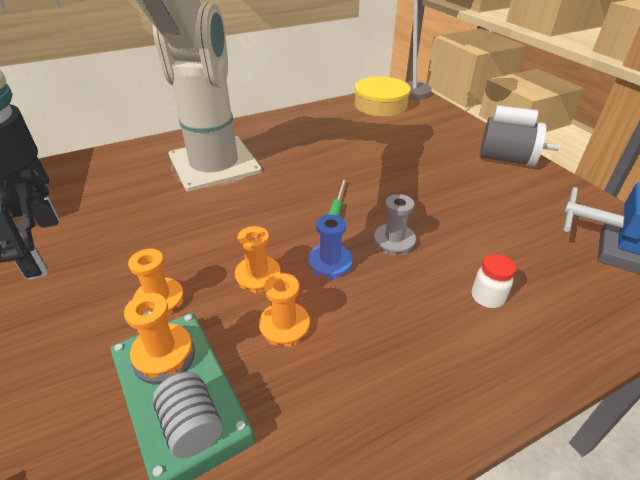

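```bash
python3 -c "
from cell import ctrl
print(ctrl.finish_job())"
```

```text
the job is handed in; nothing more can be done
None
```

The orange spool farthest from the base, about 681 mm out at (671,117), is on the winder spindle, and I handed the job in at about 16 s. I gripped it by its top rim, turned it 15° so its slots met the dogs (which stood at 48.5°), lowered it in small steps, let go and backed off.

**Seating:** It passed the height of the dog tops without resistance. It stopped at TCP z 140.5 mm against the 140.6 mm expected for seated, with the last push at 7 N. After release the detectors put the spool's top at 160 to 162 mm (162 expected). In the scene and side pictures it stands upright and low over the driver plate.

**Surroundings:** In the last scene picture, the other spools, the jar and the screwdriver looked where they were. The gripper was clear, with wrist force near zero.

**Disagreements:**
- My model drawn over the last wrist picture sat several mm off the spool. I put this down to the arm still settling and wrist-camera calibration, and did not check further. The scene and side overlays fitted within about 2 mm.
- While gripping, the fingers read about 55.5 mm on the 58 mm flange. The grip held without slipping.

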